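Stroke the pill box shut

TASK

The pill box for the day stands open: shut its four flap lids by running the fingertips lightly along the row in one stroke, from the first lid (one dot, at the end of the box where a lid's hinge is) to the last, so that each folds down flat in turn. Keep the fingertips over the row and close to it until the last lid is down, then take the hand away. Press gently, do not grip, lift or push the box away, and leave the things round it where they stand.

Things in the scene. Friction and masses are not known exactly. Their poses are not given: they have to be found in the camera images.
- pill_box: White plastic pill box, 158 mm long with small end grips, 60 mm wide, loose, 0.7 to 1.1 kg; four compartments in a row, each with a thin grey flap lid. Origin: centre of the underside; x runs along the row from the first lid to the last, z up. The walls are 30 mm high; the tops of shut lids are 33 mm above the worktop, the free edges of open ones up to 65 mm.
- row_start (a point): Point in the middle of the first lid's hinge line, on the box's top at the height of shut lids (33 mm above the underside), 68 mm from the origin along the box's -x. The hinge lines lie across the row, 0, 34, 68 and 102 mm from this point along the box's +x.
- row_end (a point): Point at the free edge of the last lid when it is shut, middle of the width, 33 mm above the underside, 68 mm from the origin along the box's +x. The stroke is done when the fingertips reach this point within about 15 mm. A wall cabinet hangs over the back of the worktop (underside 0.46 m up, front 0.61 m and handles 0.58 m ahead of the robot): keep the wrist low when working at the far end of the box.
- lid1 (a joint): First flap lid of the row (1 raised dot; 32 x 58 x 3 mm), angle in rad: 0 shut flat, up to 1.4 open; it starts at 0.95 to 1.25. Hinged on its edge toward row_start; the free edge rises toward row_end, so fingertips sliding that way 2 to 10 mm over the height of shut lids fold it down; from the other way it blocks. It stays up while steep, falls shut by itself once folded below about half, and needs well under 1 N.
- lid2 (a joint): Second flap lid of the row (2 raised dots; 32 x 58 x 3 mm), angle in rad: 0 shut flat, up to 1.4 open; it starts at 0.95 to 1.25. Hinged on its edge toward row_start; the free edge rises toward row_end, so fingertips sliding that way 2 to 10 mm over the height of shut lids fold it down; from the other way it blocks. It stays up while steep, falls shut by itself once folded below about half, and needs well under 1 N.
- lid3 (a joint): Third flap lid of the row (3 raised dots; 32 x 58 x 3 mm), angle in rad: 0 shut flat, up to 1.4 open; it starts at 0.95 to 1.25. Hinged on its edge toward row_start; the free edge rises toward row_end, so fingertips sliding that way 2 to 10 mm over the height of shut lids fold it down; from the other way it blocks. It stays up while steep, falls shut by itself once folded below about half, and needs well under 1 N.
- lid4 (a joint): Last flap lid of the row (4 raised dots; 32 x 58 x 3 mm), angle in rad: 0 shut flat, up to 1.4 open; it starts at 0.95 to 1.25. Hinged on its edge toward row_start; the free edge rises toward row_end, so fingertips sliding that way 2 to 10 mm over the height of shut lids fold it down; from the other way it blocks. It stays up while steep, falls shut by itself once folded below about half, and needs well under 1 N.
- salt_shaker: Bystander: salt shaker, 44 mm across, 90 mm high, loose, upright, beside the box on its +y side, 95 to 110 mm from its middle. Origin: centre of the underside.
- kitchen_timer: Bystander: round kitchen timer with a red foot, 70 mm across, 53 mm high, loose, beside the box on its -y side, 100 to 110 mm from its middle. Origin: centre of the underside.
- can_small_beans: Bystander: small clear canister with a lid, 68 mm across, 103 mm high, loose, at the left. Origin: centre of the underside.
- spice_jar: Bystander: round spice jar with a dark cap, gold on top, 41 mm across, 105 mm high, loose, at the right. Origin: centre of the underside.

How it is judged:
On the way, in this order (a step that is already met when the one before it is completed fails the run):
1. the first lid is folded down (value of joint lid1 below 0.15 rad), for 0.05 s.
2. the second lid is folded down (value of joint lid2 below 0.15 rad), for 0.05 s.
3. the third lid is folded down (value of joint lid3 below 0.15 rad), for 0.05 s.
4. the last lid is folded down (value of joint lid4 below 0.15 rad), for 0.05 s.
At the end, for the whole second after the job is handed in: All four lids are shut (each within 0.15 rad of flat, about 5 mm at its free edge), the box stands flat within 30 mm of where it was, at rest, and no bystander has moved more than 30 mm (value of joint each of lid1, lid2, lid3, lid4 below 0.15 rad and distance of each of pill_box, salt_shaker, kitchen_timer, can_small_beans, spice_jar from where it was at the start of the episode below 0.03 m and angle between pill_box's own z axis and vertical below 0.1 rad and height (world z) of pill_box below 0.008 m and linear speed of pill_box below 0.02 m/s); the robot touches nothing.
It fails at once if the hand left the row (more than about 60 mm above the lids or 60 mm to the side) between the first lid and the last (value of joint lid1 below 0.15 rad and value of joint lid4 above 0.15 rad and (z of the grasp point in the frame of pill_box above 0.115 m or y of the grasp point in the frame of pill_box above 0.06 m or y of the grasp point in the frame of pill_box below -0.06 m)).
It fails at once if the fingers pressed on the box with more than 30 N (contact force between the fingers and pill_box above 30 N).
It fails at once if the box was lifted or tipped (height (world z) of pill_box above 0.012 m or angle between pill_box's own z axis and vertical above 0.15 rad).
It fails at once if the box was pushed more than 30 mm (distance of pill_box from where it was at the start of the episode above 0.03 m).
It fails at once if a bystander (salt shaker, timer, small canister or spice jar) was moved more than 30 mm or tipped (distance of any of salt_shaker, kitchen_timer, can_small_beans, spice_jar from where it was at the start of the episode above 0.03 m or angle between any of salt_shaker, kitchen_timer, can_small_beans, spice_jar's own z axis and vertical above 0.3 rad).
It also fails if it takes over 38 s, if anything falls off the work surface, if the arm or the gripper's body presses on something with over 40 N, if the wrist force passes 120 N, or if a joint passes its speed limit or range.

ROBOT

A 7-joint arm with a two-finger parallel gripper is mounted at the origin on a cart in front of the work surface, level with it; the furniture and walls round the work are solid. World frame = base frame: x ahead of the robot, y to its left, z up, the work surface at z = 0. Lengths are in m, angles in rad, forces in N, time in s.
With the tool pointing down it reaches from about 0.425 to 1.025 m from the base axis. Payload 3.6 kg.
Tool frame: the origin (TCP) lies midway between the tips of the shut fingers; the grasp point (between the pads) lies 19 mm behind it; z points along the fingers, y is the line along which they close (so a half turn about z gives the same grasp; the last joint's range is limited). The gripper opens to 85 mm and grips with 20 to 120 N. Pads are 22 mm wide; open, the fingers measure 114 mm over their backs; the gripper's body (76 mm by 85 mm) begins 54 mm behind the grasp point. The pads swing forward as they close: fully open they stand 13 mm farther back than shut.
Start: joints at [1.194, 0.591, 0.048, 1.609, -0.033, 0.943, -0.034], TCP at [0.202, -0.696, 0.205] pointing down, gripper open.
Joint ranges: [-2.69, 2.69], [-0.47, 2.24], [-1.27, 1.36], [0.19, 2.51], [-1.53, 4.68], [0.08, 2.07], [-3.09, 3.09]. Speed limits (rad/s): [2.57, 2.57, 3.14, 3.14, 3.14, 3.14, 3.14].

INTERFACE

Orientations are given as a unit quaternion [w, x, y, z].
In Python, from workcell import status, cams, sign_off gives the robot as it stands.
- The arm moves only by the shell command python3 -m pendant 'ROWS' [FORCE]. ROWS is JSON, a list of rows, each an object with "linear": the shift along the tool's x, y, z in cm, a list of three; "turn": the turn, a rotation vector about the tool's x, y, z in rad, a list of three; "hand": the opening, from 0 (shut) to 1 (fully open). In form: [{"linear": [dx, dy, dz], "turn": [ax, ay, az], "hand": hand}, ...]. A call has 1 to 12 rows; each row is the pose to reach, as a shift and turn from the pose commanded when the call began, along the tool's axes at that moment; what a row does not reach only later rows make up. A row lasts 1/10 s, in which the tool goes at most 50 mm and 8.59 degrees, less where a joint would pass 70% of its speed; a pose out of reach is approached as far as the arm can. A call with a gripper value outside its range is refused whole. The fingers move at their own pace and stop on an object; FORCE is the grip in N (left out, the last holds). Time passes only in rows, so rows that repeat a pose let the fingers close. It gives the time, the measured TCP pose, the force, the opening and the grip force at its end, in the units of the state.
- status.observe(): the state, without advancing time (a new reading comes with each control period).
- cams.capture(name): name is "scene" or "top" or "wrist"; returns the picture (400x640x3 uint8, red, green, blue); there is no depth.
- cams.camera_info(name): a dict with "mtx" (3x3 intrinsics, pixels), "position" and "rotation" of the camera in the world. Camera axes: x right, y down, z forward; pixel columns grow to the right and rows downward; lengths in m; the calibration is good to about 2 mm. A picture is of the moment at which its call begins: read the wrist's pose just before it. camera_info takes no time and is no camera call; for the wrist camera it gives the pose at the moment of the call.
- sign_off(): hands the job in; it is judged then, once.
The state is a dict: "t": time; "joint_positions": joint angles; "joint_vel": joint speeds; "tau": joint torques, N m; "tcp_pos": TCP position; "orientation": TCP orientation; "ft_force": force on the tool from outside, world axes, zero at the start; "ft_torque": the same for the moment, N m; "finger_gap": finger opening in m; "grasp_force": force on a finger pad.
Only numpy, scipy, OpenCV 4.12 (cv2) and the standard library are available. Lean on these libraries where they do the work, as an engineer would, in place of code of your own. Each camera call takes 0.05 s, during which the arm holds its last target. There are 200 camera calls.

## Working session

There is one attempt and no reset: what is moved stays moved. The work goes in short steps, Python scripts to look and compute and a shell command to move; the robot and the scene stay as the last step left them, time stands still between calls to the robot, and variables do not carry over. Pictures are saved under pics/ and viewed, at most 10 in all, crops included, and the job is handed in when it is done.

```bash
mkdir -p pics; ls
python3 - <<'E'
from workcell import status,cams
import cv2,numpy as np
s=status.observe();print({k:np.round(v,3).tolist() for k,v in s.items()})
for n in("top","scene"):
    cv2.imwrite(f"pics/{n}1.png",cams.capture(n)[:,:,::-1]);c=cams.camera_info(n)
    print(n,{k:np.round(v,4).tolist() for k,v in c.items()})
E
```

```text
pics
{'t': 0.0, 'joint_positions': [1.195, 0.592, 0.048, 1.61, -0.033, 0.943, -0.034], 'joint_vel': [-0.002, -0.001, 0.0, -0.002, 0.002, -0.0, -0.002], 'tau': [-0.001, -54.869, 1.546, -19.812, 0.009, 0.009, -0.0], 'tcp_pos': [0.202, -0.695, 0.204], 'orientation': [-0.001, 0.99, 0.141, -0.0], 'ft_force': [0.223, 0.548, -0.793], 'ft_torque': [-0.034, 0.008, 0.052], 'grasp_force': 0.0, 'finger_gap': 0.086}
top {'mtx': [[446.2043, 0.0, 313.6301], [0.0, 446.2043, 197.1298], [0.0, 0.0, 1.0]], 'position': [0.3074, -0.0785, 1.6046], 'rotation': [-0.0629, 0.7067, -0.7036, 0.0388]}
scene {'mtx': [[366.249, 0.0, 327.2042], [0.0, 366.249, 197.2437], [0.0, 0.0, 1.0]], 'position': [-0.2197, 0.6184, 0.6987], 'rotation': [0.1925, -0.3678, 0.8011, -0.4312]}
```

View pics/top1.png

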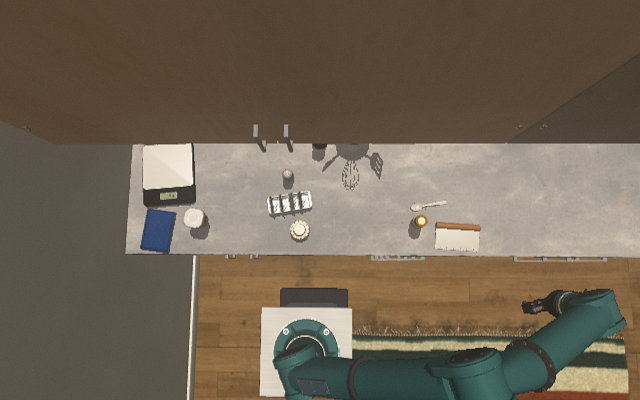

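View pics/scene1.png

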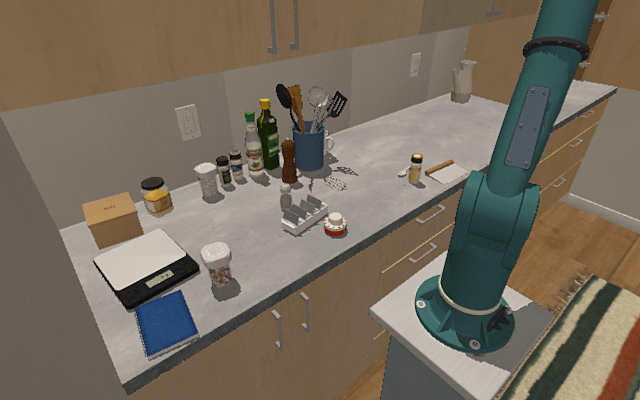

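The top view shows the box at about (268–312, 190–216), the salt shaker at (288,174), the timer at (300,230), the canister at (195,217) and the jar at (420,221). The row appears to run left to right, toward world −y. I'll enlarge both views.

Run:
```python
import cv2,numpy as np
a=cv2.imread("pics/top1.png")[160:250,250:330];b=cv2.imread("pics/scene1.png")[170:250,265:365]
A=cv2.resize(a,None,fx=6,fy=6,interpolation=cv2.INTER_CUBIC);B=cv2.resize(b,None,fx=6,fy=6,interpolation=cv2.INTER_CUBIC)
cv2.imwrite("pics/tc.png",A);cv2.imwrite("pics/sc.png",B)
```

```text
(no output)
```

View pics/tc.png

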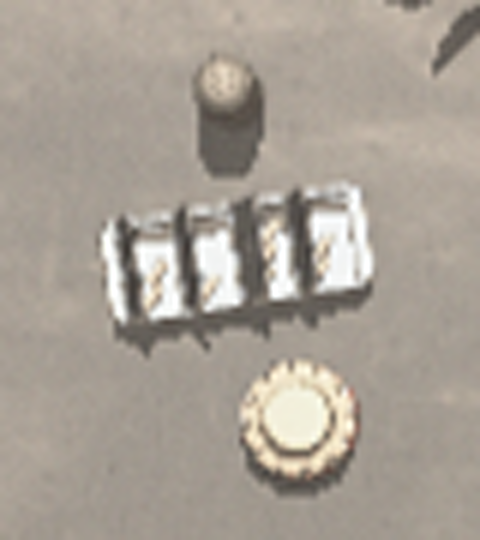

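View pics/sc.png

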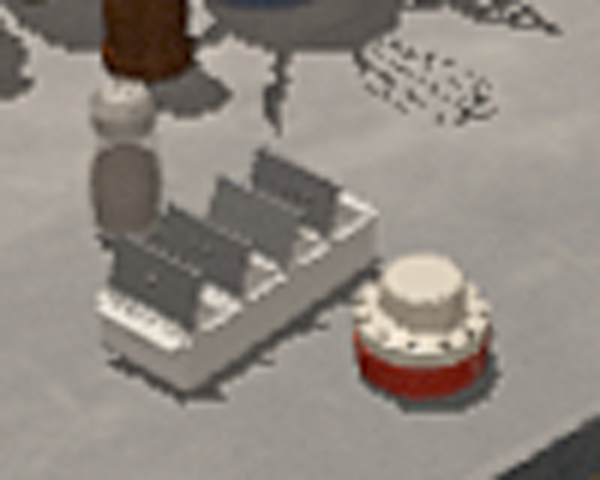

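```bash
cat > h.py <<'E'
import numpy as np
from workcell import cams
from scipy.spatial.transform import Rotation as R
def ray(n,px,z):
    c=cams.camera_info(n);w,x,y,zz=c["rotation"] if np.size(c["rotation"])==4 else R.from_matrix(c["rotation"]).as_quat()[[3,0,1,2]]
    d=R.from_quat([x,y,zz,w]).apply(np.linalg.solve(c["mtx"],[*px,1]))
    p=np.array(c["position"]);return p+d*(z-p[2])/d[2]
E
python3 - <<'E'
from h import *
f=lambda o,q:(o[0]+(q[0]+.5)/6-.5,o[1]+(q[1]+.5)/6-.5)
T=(250,160);S=(265,170)
P=[ray("top",f(T,q),.03) for q in[(100,220),(120,322),(373,287),(357,182)]]
Q=[ray("scene",f(S,q),.03) for q in[(98,300),(187,348),(378,210),(342,188)]]
for n,p in(("top",P),("scene",Q)):
    p=np.array(p);c=p.mean(0);ax=(p[2]+p[3]-p[0]-p[1])/2
    print(n,p.round(3).tolist(),c.round(4),np.linalg.norm(ax),np.linalg.norm(p[1]-p[0]),np.linalg.norm(p[2]-p[3]),np.degrees(np.arctan2(ax[1],ax[0])))
for nm,q,z in(("salt",(226,85),.09),("timer",(299,418),.053)):print(nm,ray("top",f(T,q),z))
print("can",ray("top",(194,215),.103),"jar",ray("top",(420,220),.105))
# hinge-row free edges
E
```

```text
top [[0.539, 0.146, 0.03], [0.477, 0.133, 0.03], [0.499, -0.017, 0.03], [0.562, -0.007, 0.03]] [0.5192 0.0635 0.03  ] 0.15336520544874113 0.06258923426202875 0.06381338488328943 -81.65690784154947
scene [[0.534, 0.142, 0.03], [0.474, 0.131, 0.03], [0.502, -0.018, 0.03], [0.531, -0.016, 0.03]] [0.5101 0.0597 0.03  ] 0.15386758966314237 0.06085493824102504 0.028336783416523504 -85.13603580800999
salt [0.60876096 0.06607709 0.09      ]
timer [0.41929751 0.02410745 0.053     ]
can [0.46276872 0.38180577 0.103     ] jar [ 0.4482554 -0.383085   0.105    ]
```

The top view gives the box centre at about (0.519, 0.063), with the row running at −81.5° (toward −y). The rim measures 153 x 63 mm, which fits the stated sizes, and the lids rise rightward as described. I'll close the fingers and travel past the jar at 0.2 m height.

```bash
python3 -m pendant '[{"linear":[36.3,-25.4,-1.6],"turn":[0,0,0.135],"hand":0},{"linear":[36.3,-25.4,-1.6],"turn":[0,0,0.135],"hand":0},{"linear":[36.3,-25.4,-1.6],"turn":[0,0,0.135],"hand":0},{"linear":[36.3,-25.4,-1.6],"turn":[0,0,0.135],"hand":0},{"linear":[36.3,-25.4,-1.6],"turn":[0,0,0.135],"hand":0},{"linear":[36.3,-25.4,-1.6],"turn":[0,0,0.135],"hand":0},{"linear":[36.3,-25.4,-1.6],"turn":[0,0,0.135],"hand":0},{"linear":[36.3,-25.4,-1.6],"turn":[0,0,0.135],"hand":0},{"linear":[36.3,-25.4,-1.6],"turn":[0,0,0.135],"hand":0},{"linear":[36.3,-25.4,-1.6],"turn":[0,0,0.135],"hand":0},{"linear":[36.3,-25.4,-1.6],"turn":[0,0,0.135],"hand":0},{"linear":[36.3,-25.4,-1.6],"turn":[0,0,0.135],"hand":0}]' 20
cat >> h.py <<'E'
def to(p,yaw_y=-81.5):
    from workcell import status
    s=status.observe();w,x,y,z=s["orientation"];r=R.from_quat([x,y,z,w])
    Y=np.array([np.cos(np.radians(yaw_y)),np.sin(np.radians(yaw_y)),0]);Z=np.array([0,0,-1.]);T=R.from_matrix(np.c_[np.cross(Y,Z),Y,Z])
    print("t",s["t"],"tcp",np.round(s["tcp_pos"],4),"shift cm",r.inv().apply(np.array(p)-s["tcp_pos"]).round(4)*100,"turn",(r.inv()*T).as_rotvec().round(3),"q",np.round(s["joint_positions"],2),"f",np.round(s["ft_force"],1),"gap",s["finger_gap"])
E
python3 -c "
from h import *
to([.502,.163,.2])"
```

```text
t: 1.3
tcp_pos: [0.4787, -0.3522, 0.2205]
orientation: [0.0, 0.997, 0.073, -0.001]
ft_force: [-0.4, 0.3, 0.4]
finger_gap: -0.0001
grasp_force: 0.0
t 1.3 tcp [ 0.4787 -0.3522  0.2205] shift cm [  9.8  -50.63   2.02] turn [ 0.     0.001 -0.002] q [ 0.53  0.41  0.04  1.9  -0.02  0.84 -0.85] f [-0.4  0.3  0.4] gap -0.00013000515357742393
```

```bash
python3 -m pendant '[{"linear":[9.8,-50.6,2],"turn":[0,0,0],"hand":0},{"linear":[9.8,-50.6,2],"turn":[0,0,0],"hand":0},{"linear":[9.8,-50.6,2],"turn":[0,0,0],"hand":0},{"linear":[9.8,-50.6,2],"turn":[0,0,0],"hand":0},{"linear":[9.8,-50.6,2],"turn":[0,0,0],"hand":0},{"linear":[9.8,-50.6,2],"turn":[0,0,0],"hand":0},{"linear":[9.8,-50.6,2],"turn":[0,0,0],"hand":0},{"linear":[9.8,-50.6,2],"turn":[0,0,0],"hand":0},{"linear":[9.8,-50.6,2],"turn":[0,0,0],"hand":0},{"linear":[9.8,-50.6,2],"turn":[0,0,0],"hand":0},{"linear":[9.8,-50.6,2],"turn":[0,0,0],"hand":0},{"linear":[9.8,-50.6,2],"turn":[0,0,0],"hand":0}]'
python3 - <<'E'
from h import *
import cv2
to([.502,.163,.037])
im=cams.capture("wrist");cv2.imwrite("pics/w1.png",im[:,:,::-1])
E
```

```text
t: 2.5
tcp_pos: [0.5028, 0.1655, 0.2006]
orientation: [-0.0, 0.997, 0.075, 0.0]
ft_force: [0.4, -0.4, 0.2]
finger_gap: -0.0001
grasp_force: 0.0
t 2.5 tcp [0.5028 0.1655 0.2006] shift cm [-0.12  0.24 16.36] turn [-0.001 -0.     0.002] q [-0.33  0.35 -0.09  2.05  0.05  0.74 -1.87] f [ 0.4 -0.4  0.2] gap -0.0001413573822127337
```

View pics/w1.png

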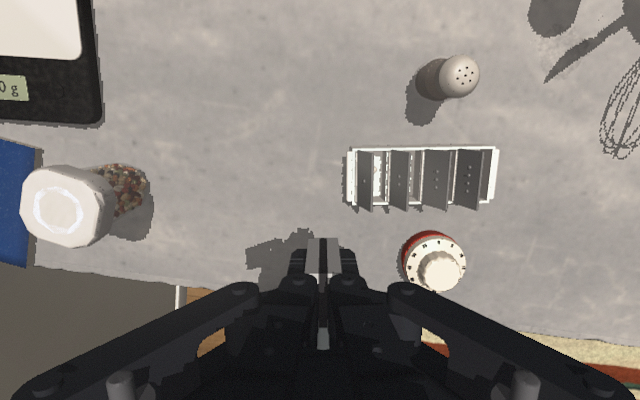

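The wrist view shows the box with its rim corners at about (349,149), (353,207), (490,205) and (498,147). Lids 1 to 4 run left to right and are all open. Next I'll check the pose against the earlier estimate.

Run:
```python
from h import *
p=np.array([ray("wrist",q,.03) for q in[(349,149),(352,207),(491,205),(498,147)]])
ax=(p[2]+p[3]-p[0]-p[1])/2;u=ax/np.linalg.norm(ax);c=p.mean(0)
print(p.round(3).tolist(),c.round(4),np.linalg.norm(ax),np.linalg.norm(p[1]-p[0]),np.linalg.norm(p[2]-p[3]),np.degrees(np.arctan2(u[1],u[0])))
for s in(-.1,.085):print(s,(c+s*u).round(4))
print("timer",ray("wrist",(441,270),.053))
to(np.r_[(c-.1*u)[:2],.037])
```

```text
[[0.535, 0.139, 0.03], [0.475, 0.125, 0.03], [0.499, -0.022, 0.03], [0.56, -0.012, 0.03]] [0.5172 0.0575 0.03  ] 0.1510531595694041 0.06222751391479458 0.06189428001642179 -80.7516596022574
-0.1 [0.5012 0.1562 0.03  ]
0.085 [ 0.5309 -0.0264  0.03  ]
timer [0.42640528 0.02334912 0.053     ]
t 2.55 tcp [0.5026 0.1626 0.2005] shift cm [-0.23  0.59 16.35] turn [ 0.001  0.001 -0.001] q [-0.33  0.35 -0.09  2.05  0.05  0.74 -1.87] f [ 0.9 -0.5  0.1] gap -0.0003149179274531692
```

```bash
python3 -m pendant '[{"linear":[0,0,5],"turn":[0,0,0],"hand":0},{"linear":[0,0,10],"turn":[0,0,0],"hand":0},{"linear":[0,0,14],"turn":[0,0,0],"hand":0},{"linear":[0,0,16.3],"turn":[0,0,0],"hand":0},{"linear":[0,0,16.3],"turn":[0,0,0],"hand":0},{"linear":[0,0,16.3],"turn":[0,0,0],"hand":0},{"linear":[0,0,16.3],"turn":[0,0,0],"hand":0}]'
python3 -c "
from h import *
to([.531,-.021,.037])"
```

```text
t: 3.25
tcp_pos: [0.5039, 0.1627, 0.0393]
orientation: [-0.0, 0.997, 0.073, 0.001]
ft_force: [0.1, 0.1, 0.7]
finger_gap: -0.0001
grasp_force: 0.0
t 3.25 tcp [0.5039 0.1627 0.0393] shift cm [ 0.02 18.57  0.23] turn [ 0.    -0.003 -0.003] q [-0.35  0.61 -0.06  2.16  0.1   0.38 -1.92] f [0.1 0.1 0.7] gap -0.0001029909400788373
```

```bash
python3 -m pendant '[{"linear":[0,1,0.2],"turn":[0,0,0],"hand":0},{"linear":[0,2,0.2],"turn":[0,0,0],"hand":0},{"linear":[0,3,0.2],"turn":[0,0,0],"hand":0},{"linear":[0,4,0.2],"turn":[0,0,0],"hand":0},{"linear":[0,5,0.2],"turn":[0,0,0],"hand":0},{"linear":[0,5.5,0.2],"turn":[0,0,0],"hand":0},{"linear":[0,6,0.2],"turn":[0,0,0],"hand":0},{"linear":[0,6.5,0.2],"turn":[0,0,0],"hand":0}]'
python3 - <<'E'
from h import *
import cv2
to([.531,-.021,.037])
b=cams.capture("scene")[150:270,250:370,::-1];cv2.imwrite("pics/s2.png",cv2.resize(b,None,fx=5,fy=5,interpolation=cv2.INTER_CUBIC))
E
```

```text
t: 4.05
tcp_pos: [0.512, 0.0995, 0.0357]
orientation: [-0.0, 0.997, 0.074, -0.0]
ft_force: [-0.2, -1.1, -0.0]
finger_gap: -0.0002
grasp_force: 0.0
t 4.05 tcp [0.512  0.0995 0.0357] shift cm [ 0.1  12.2  -0.13] turn [-0.  0. -0.] q [-0.22  0.61 -0.08  2.17  0.12  0.36 -1.82] f [-0.2 -1.1 -0. ] gap -0.00022670796598924978
```

View pics/s2.png

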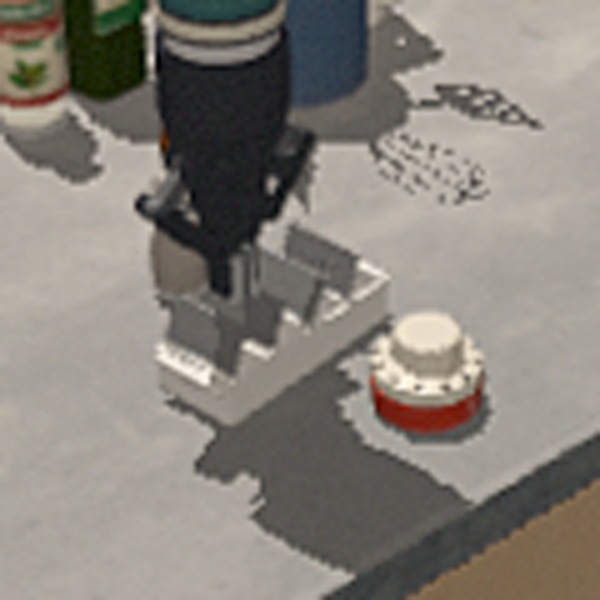

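The crop is ambiguous: lid 1's outline starts at about (168,305), and the fingers are at about (240,290). I'll take a closer look with projected reference outlines before going on.

Run:
```python
from h import *
import cv2
b=cams.capture("scene")[180:240,275:335,::-1];k=10
B=cv2.resize(b,None,fx=k,fy=k,interpolation=cv2.INTER_CUBIC)
i=cams.camera_info("scene");q=np.array(i["rotation"]);r=R.from_quat(q[[1,2,3,0]])
u=np.array([.153,-.988,0]);v=np.array([.988,.153,0]);c=np.array([.518,.0615,0]);Z=np.array([0,0,1])
def pr(p):
    a=np.array(i["mtx"])@r.inv().apply(p-np.array(i["position"]));a=a[:2]/a[2];return tuple(((a-[275,180]+.5)*k).astype(int).tolist())
H=c-.068*u+.033*Z
for ang,col in((0,(0,255,0)),(1.1,(0,0,255))):
    e=.032*(np.cos(ang)*u+np.sin(ang)*Z)
    pts=np.array([pr(H-.029*v),pr(H+.029*v),pr(H+.029*v+e),pr(H-.029*v+e)]);cv2.polylines(B,[pts],True,col,1)
    print(pts.tolist())
t=np.r_[np.array(__import__("workcell").status.observe()["tcp_pos"])];cv2.circle(B,pr(t),5,(255,0,255),-1)
cv2.imwrite("pics/s3.png",B)
```

```text
[[219, 455], [82, 377], [157, 330], [294, 405]]
[[219, 455], [82, 377], [111, 279], [250, 354]]
```

View pics/s3.png

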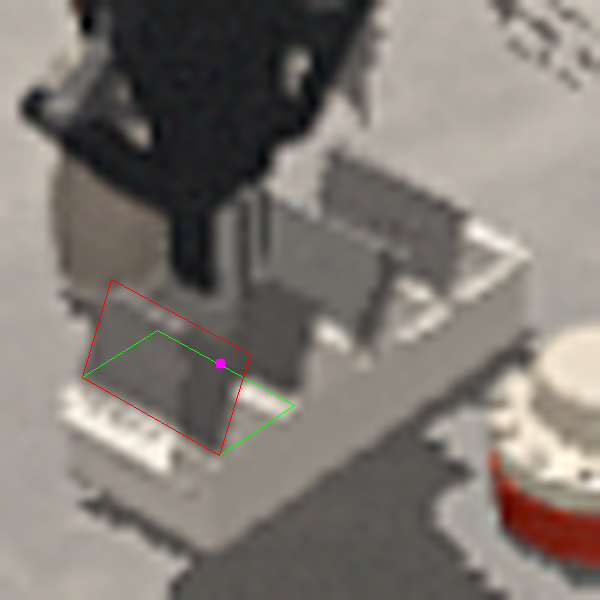

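The overlay leaves it unclear whether lid 1 is still up, since the red outline (lid open) fits the grey patch at (115,285)–(220,455). The wrist view and a before/after comparison should settle it.

Run:
```python
from h import *
import cv2
w=cams.capture("wrist")[100:300,220:420,::-1];n=cams.capture("scene")[185:245,275:335,::-1];t=cams.capture("top")[185:225,260:320,::-1]
o=cv2.imread("pics/scene1.png")[185:245,275:335]
z=lambda a:cv2.resize(a,(400,300) if a.shape[0]!=a.shape[1] else (300,300),interpolation=cv2.INTER_CUBIC)
top=np.hstack([z(o),z(n)]);bot=np.hstack([z(w),cv2.resize(t,(300,200),interpolation=cv2.INTER_CUBIC).repeat(1,0) if 0 else cv2.copyMakeBorder(cv2.resize(t,(300,200),interpolation=cv2.INTER_CUBIC),0,100,0,0,0)])
cv2.imwrite("pics/cmp.png",np.vstack([top,bot]))
```

```text
(no output)
```

View pics/cmp.png

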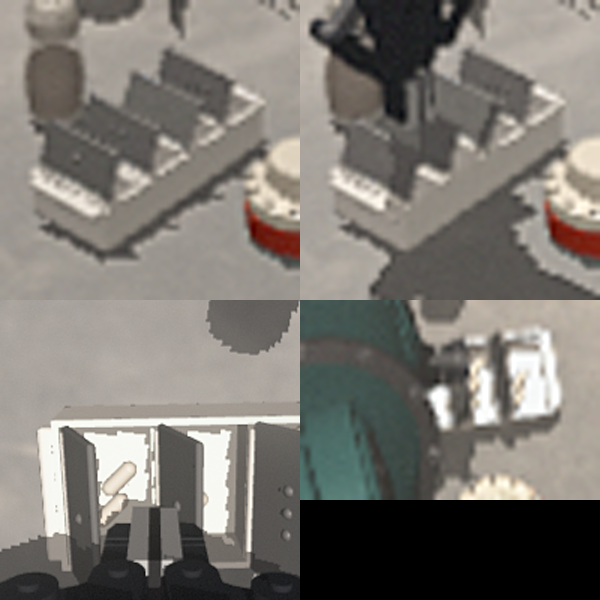

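The wrist panel shows lids 1 and 2 both still open, with the fingertips standing between them at s≈31 mm. Lid 1 wasn't folded and the box hasn't moved. I'll lift clear at about 0.09 m, go back before lid 1, and try again a little higher while watching the contact.

```bash
python3 -m pendant '[{"linear":[0,0,-3],"turn":[0,0,0],"hand":0},{"linear":[0,0,-6],"turn":[0,0,0],"hand":0},{"linear":[0,0,-6],"turn":[0,0,0],"hand":0},{"linear":[0,-3,-6],"turn":[0,0,0],"hand":0},{"linear":[0,-6.5,-6],"turn":[0,0,0],"hand":0},{"linear":[0,-6.5,-6],"turn":[0,0,0],"hand":0},{"linear":[0,-6.5,-4],"turn":[0,0,0],"hand":0},{"linear":[0,-6.5,-1],"turn":[0,0,0],"hand":0},{"linear":[0,-6.5,-1],"turn":[0,0,0],"hand":0},{"linear":[0,-6.5,-1],"turn":[0,0,0],"hand":0}]'
python3 - <<'E'
from h import *
import cv2
to([.508,.130,.043])
o=cv2.imread("pics/scene1.png")[185:245,275:335];n=cams.capture("scene")[185:245,275:335,::-1];w=cams.capture("wrist")[120:280,260:420,::-1]
cv2.imwrite("pics/c2.png",np.hstack([cv2.resize(a,(400,400),interpolation=cv2.INTER_CUBIC) for a in(n,w)]))
E
```

```text
t: 5.3
tcp_pos: [0.5015, 0.1636, 0.0452]
orientation: [0.0, 0.997, 0.074, -0.001]
ft_force: [0.1, -0.1, 0.0]
finger_gap: -0.0002
grasp_force: 0.0
t 5.3 tcp [0.5015 0.1636 0.0452] shift cm [0.14 3.41 0.22] turn [ 0.001  0.002 -0.   ] q [-0.35  0.6  -0.07  2.15  0.11  0.4  -1.93] f [ 0.1 -0.1  0. ] gap -0.00024447120390585776
```

View pics/c2.png

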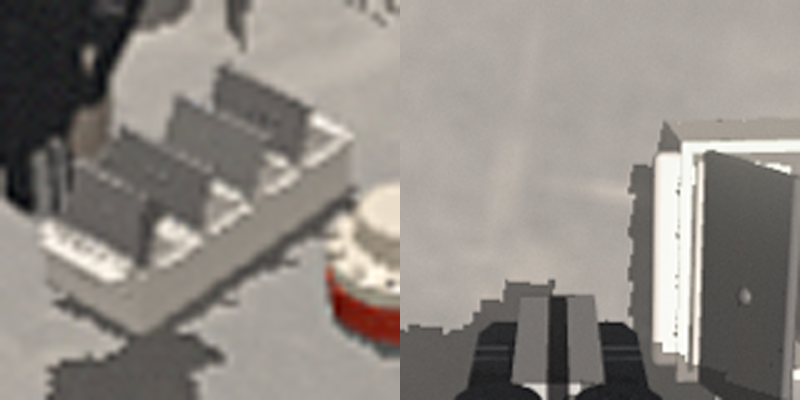

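Run:
```python
from h import *
for z in(.03,.045,.06,.08):print(z,ray("scene",(275+45/6.67,185+212/6.67),z).round(3))
# wrist: tip end at panel (557,295)->
print(ray("wrist",(260+157/2.5,120+297/2.5),.045).round(4),"box mid near end",[ray("wrist",(260+x/2.5,120+y/2.5),.03).round(3) for x,y in((280,140),(292,385))])
```

```text
0.03 [0.544 0.132 0.03 ]
0.045 [0.526 0.143 0.045]
0.06 [0.509 0.154 0.06 ]
0.08 [0.486 0.168 0.08 ]
[0.5014 0.1625 0.045 ] box mid near end [array([0.538, 0.139, 0.03 ]), array([0.477, 0.125, 0.03 ])]
```

Both scene-camera views put the visible fingertip about 21 mm above the reported TCP. In s3 it ends at y≈290 against a projected 363, and here the ray gives z≈0.066 against 0.045. That explains why the stroke passed over lid 1. I'll confirm it by lightly touching the bare worktop well before the box.

```bash
python3 -m pendant '[{"linear":[0,-3,0],"turn":[0,0,0],"hand":0},{"linear":[0,-5,0],"turn":[0,0,0],"hand":0},{"linear":[0,-5,1.5],"turn":[0,0,0],"hand":0},{"linear":[0,-5,3],"turn":[0,0,0],"hand":0},{"linear":[0,-5,3.5],"turn":[0,0,0],"hand":0},{"linear":[0,-5,3.5],"turn":[0,0,0],"hand":0},{"linear":[0,-5,3.5],"turn":[0,0,0],"hand":0}]'
python3 - <<'E'
from h import *
import cv2
to([.5,.21,-.01])
n=cams.capture("scene")[:,:,::-1].copy();i=cams.camera_info("scene");q=np.array(i["rotation"]);r=R.from_quat(q[[1,2,3,0]])
from workcell import status
p=np.array(status.observe()["tcp_pos"])
def pr(p):
    a=np.array(i["mtx"])@r.inv().apply(p-np.array(i["position"]));return a[:2]/a[2]
a=pr(p);o=(a-[30,40]).astype(int);k=8
B=cv2.resize(n[o[1]:o[1]+70,o[0]:o[0]+70],None,fx=k,fy=k,interpolation=cv2.INTER_CUBIC)
for h,c in((0,(255,0,255)),(.01,(0,255,255)),(.02,(0,255,0)),(.03,(0,0,255))):
    for d in(-.011,.011): cv2.circle(B,tuple(((pr(p+[d,0,h])-o+.5)*k).astype(int).tolist()),3,c,-1)
cv2.imwrite("pics/s4.png",B)
E
```

```text
t: 6.1
tcp_pos: [0.4957, 0.2134, 0.0116]
orientation: [-0.0, 0.997, 0.074, 0.001]
ft_force: [0.1, 0.0, 0.2]
finger_gap: -0.0001
grasp_force: 0.0
t 6.1 tcp [0.4957 0.2134 0.0116] shift cm [0.38 0.4  2.16] turn [-0.    -0.001 -0.001] q [-0.45  0.66 -0.05  2.14  0.1   0.34 -2.01] f [0.1 0.  0.2] gap -8.385388573082935e-05
```

View pics/s4.png

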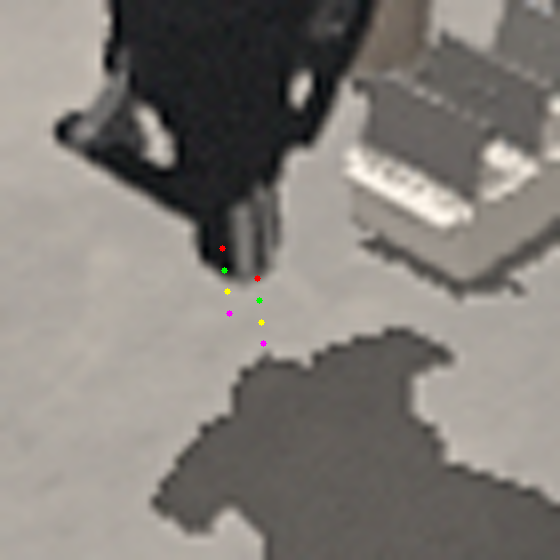

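The tip (about (215–270, 240–280)) sits near the +20 to +30 mm marks, clear of the table. I'll probe downward for contact.

```bash
python3 -m pendant '[{"linear":[0,0,1.5],"turn":[0,0,0],"hand":0},{"linear":[0,0,2.6],"turn":[0,0,0],"hand":0},{"linear":[0,0,2.6],"turn":[0,0,0],"hand":0},{"linear":[0,0,2.6],"turn":[0,0,0],"hand":0}]'; python3 -m pendant '[{"linear":[0,0,0.2],"turn":[0,0,0],"hand":0},{"linear":[0,0,0.2],"turn":[0,0,0],"hand":0}]';python3 -m pendant '[{"linear":[0,0,0.2],"turn":[0,0,0],"hand":0},{"linear":[0,0,0.2],"turn":[0,0,0],"hand":0}]'
```

```text
t: 6.55
tcp_pos: [0.4949, 0.2133, -0.0152]
orientation: [0.0, 0.997, 0.074, -0.0]
ft_force: [-0.6, -0.4, 0.8]
finger_gap: -0.0003
grasp_force: 0.0
t: 6.75
tcp_pos: [0.4953, 0.2135, -0.017]
orientation: [-0.0, 0.997, 0.074, 0.0]
ft_force: [-0.1, 0.1, 0.4]
finger_gap: 0.0003
grasp_force: 0.0
t: 6.95
tcp_pos: [0.495, 0.2134, -0.0192]
orientation: [-0.0, 0.997, 0.074, -0.0]
ft_force: [0.1, -0.2, 0.3]
finger_gap: 0.0001
grasp_force: 0.0
```

```bash
for i in 1; do python3 -m pendant '[{"linear":[0,0,0.2],"turn":[0,0,0],"hand":0},{"linear":[0,0,0.2],"turn":[0,0,0],"hand":0}]'; done | grep -E "pos|ft"; python3 -m pendant '[{"linear":[0,0,0.2],"turn":[0,0,0],"hand":0},{"linear":[0,0,0.2],"turn":[0,0,0],"hand":0}]' | grep -E "pos|ft"
```

```text
tcp_pos: [0.4949, 0.2133, -0.0214]
ft_force: [0.2, 0.3, -0.2]
tcp_pos: [0.4949, 0.2133, -0.0235]
ft_force: [0.1, 0.5, -0.9]
```

```bash
python3 -m pendant '[{"linear":[0,0,0.2],"turn":[0,0,0],"hand":0},{"linear":[0,0,0.2],"turn":[0,0,0],"hand":0}]' | grep -E "pos|ft"; python3 -m pendant '[{"linear":[0,0,0.1],"turn":[0,0,0],"hand":0},{"linear":[0,0,0.1],"turn":[0,0,0],"hand":0}]' | grep -E "pos|ft"
```

```text
tcp_pos: [0.4949, 0.2133, -0.0255]
ft_force: [-0.1, 1.1, -0.4]
tcp_pos: [0.495, 0.2134, -0.0263]
ft_force: [0.3, -0.3, 1.0]
```

```bash
python3 -m pendant '[{"linear":[0,0,0.15],"turn":[0,0,0],"hand":0},{"linear":[0,0,0.15],"turn":[0,0,0],"hand":0}]' | grep -E "pos|ft"; python3 -m pendant '[{"linear":[0,0,0.15],"turn":[0,0,0],"hand":0},{"linear":[0,0,0.15],"turn":[0,0,0],"hand":0}]' | grep -E "pos|ft"
```

```text
tcp_pos: [0.4951, 0.2134, -0.0264]
ft_force: [-1.4, -1.0, 11.8]
tcp_pos: [0.4951, 0.2134, -0.0265]
ft_force: [-3.5, -1.7, 25.2]
```

The table is touched at TCP z = −0.0264, so the real tips are 26 mm above the reported TCP. For tips 4 mm above the shut lids I need TCP z ≈ 0.0106. I'll rise to that first.

```bash
python3 -m pendant '[{"linear":[0,0,-4],"turn":[0,0,0],"hand":0},{"linear":[0,0,-4],"turn":[0,0,0],"hand":0},{"linear":[0,0,-4],"turn":[0,0,0],"hand":0},{"linear":[0,0,-4],"turn":[0,0,0],"hand":0}]' | grep -E "pos|ft"; python3 -c "
from h import *
to([.503,.163,.0106]); to([.531,-.022,.0106])"
```

```text
tcp_pos: [0.4946, 0.2131, 0.0104]
ft_force: [-0.1, 0.2, 0.1]
t 8.55 tcp [0.4946 0.2131 0.0104] shift cm [ 0.09  5.08 -0.02] turn [ 0.     0.001 -0.001] q [-0.45  0.67 -0.05  2.14  0.1   0.34 -2.01] f [-0.1  0.2  0.1] gap -0.00014931728992552079
t 8.55 tcp [0.4946 0.2131 0.0104] shift cm [ 1.400e-01  2.379e+01 -2.000e-02] turn [ 0.     0.001 -0.001] q [-0.45  0.67 -0.05  2.14  0.1   0.34 -2.01] f [-0.1  0.2  0.1] gap -0.00014931728992552079
```

```bash
python3 -m pendant '[{"linear":[0,2,0],"turn":[0,0,0],"hand":0},{"linear":[0,4,0],"turn":[0,0,0],"hand":0},{"linear":[0,5,0],"turn":[0,0,0],"hand":0},{"linear":[0,6,0],"turn":[0,0,0],"hand":0},{"linear":[0,7,0],"turn":[0,0,0],"hand":0},{"linear":[0,8,0],"turn":[0,0,0],"hand":0},{"linear":[0.1,9,0],"turn":[0,0,0],"hand":0},{"linear":[0.1,10,0],"turn":[0,0,0],"hand":0},{"linear":[0.1,10,0],"turn":[0,0,0],"hand":0}]' | grep -E "pos|ft"
python3 - <<'E'
from h import *
import cv2
to([.531,-.022,.0106])
o=cv2.imread("pics/scene1.png",0);n=cv2.cvtColor(cams.capture("scene"),cv2.COLOR_RGB2GRAY)
i=cams.camera_info("scene");q=np.array(i["rotation"]);r=R.from_quat(q[[1,2,3,0]])
u=np.array([.153,-.988,0]);v=np.array([.988,.153,0]);c=np.array([.518,.0615,0]);Z=np.array([0,0,1])
for k in range(4):   # near strip of each lid's shut area, and standing area
    for nm,e in(("flat",.02*u),("open",.025*(.45*u+.9*Z))):
        p=c+(-.068+.034*k)*u-.022*v+.033*Z+e
        a=np.array(i["mtx"])@r.inv().apply(p-np.array(i["position"]));x,y=(a[:2]/a[2]).round().astype(int)
        print(k+1,nm,(x,y),o[y-1:y+2,x-1:x+2].mean().round(),n[y-1:y+2,x-1:x+2].mean().round())
E
```

```text
tcp_pos: [0.511, 0.1124, 0.0108]
ft_force: [0.2, -0.0, 0.9]
t 9.45 tcp [0.511  0.1124 0.0108] shift cm [ 0.04 13.59  0.04] turn [ 0.001  0.    -0.003] q [-0.25  0.66 -0.07  2.17  0.15  0.32 -1.88] f [ 0.2 -0.   0.9] gap 9.291746971324976e-05
1 flat (np.int64(299), np.int64(221)) 145.0 71.0
1 open (np.int64(297), np.int64(216)) 94.0 90.0
2 flat (np.int64(307), np.int64(216)) 138.0 148.0
2 open (np.int64(305), np.int64(211)) 97.0 85.0
3 flat (np.int64(315), np.int64(211)) 140.0 152.0
3 open (np.int64(313), np.int64(206)) 103.0 112.0
4 flat (np.int64(322), np.int64(206)) 138.0 150.0
4 open (np.int64(320), np.int64(201)) 105.0 115.0
```

Lid 1's shut area is now covered (145 → 71) and lids 2–4 are unchanged, so the lid is folding. I'll continue the stroke.

```bash
python3 -m pendant '[{"linear":[0,1,0],"turn":[0,0,0],"hand":0},{"linear":[0,2,0],"turn":[0,0,0],"hand":0},{"linear":[0,3,0],"turn":[0,0,0],"hand":0},{"linear":[0,4,0],"turn":[0,0,0],"hand":0},{"linear":[0,5,0],"turn":[0,0,0],"hand":0},{"linear":[0,6,0],"turn":[0,0,0],"hand":0},{"linear":[0,7,0],"turn":[0,0,0],"hand":0},{"linear":[0,7,0],"turn":[0,0,0],"hand":0}]' | grep -E "pos|ft"
python3 -m pendant '[{"linear":[0,1,0],"turn":[0,0,0],"hand":0},{"linear":[0,2,0],"turn":[0,0,0],"hand":0},{"linear":[0,3,0],"turn":[0,0,0],"hand":0},{"linear":[0,4,0],"turn":[0,0,0],"hand":0},{"linear":[0,5,0],"turn":[0,0,0],"hand":0},{"linear":[0,6,0],"turn":[0,0,0],"hand":0},{"linear":[0,7,0],"turn":[0,0,0],"hand":0},{"linear":[0,7,0],"turn":[0,0,0],"hand":0},{"linear":[0,7,0],"turn":[0,0,0],"hand":0}]' | grep -E "pos|ft"
```

```text
tcp_pos: [0.5212, 0.043, 0.0108]
ft_force: [-0.2, 0.2, -0.1]
tcp_pos: [0.5314, -0.024, 0.0108]
ft_force: [0.4, -0.4, 0.1]
```

```bash
cat > chk.py <<'E'
from h import *
import cv2
o=cv2.imread("pics/scene1.png",0);n=cv2.cvtColor(cams.capture("scene"),cv2.COLOR_RGB2GRAY)
i=cams.camera_info("scene");q=np.array(i["rotation"]);r=R.from_quat(q[[1,2,3,0]])
u=np.array([.153,-.988,0]);v=np.array([.988,.153,0]);c=np.array([.518,.0615,0]);Z=np.array([0,0,1])
def g(p):
    a=np.array(i["mtx"])@r.inv().apply(p-np.array(i["position"]));x,y=(a[:2]/a[2]).round().astype(int);return [int(m[y-1:y+2,x-1:x+2].mean()) for m in(o,n)]
for k in range(4):
    H=c+(-.068+.034*k)*u+.033*Z
    print(k+1,"flat near,mid",g(H+.018*u-.022*v),g(H+.018*u),"above (free-edge height)",g(H+.012*u+.022*Z-.02*v),g(H+.012*u+.024*Z+.02*v))
E
python3 chk.py
```

```text
1 flat near,mid [145, 131] [86, 128] above (free-edge height) [93, 172] [101, 97]
2 flat near,mid [138, 133] [87, 130] above (free-edge height) [96, 168] [109, 167]
3 flat near,mid [127, 88] [99, 132] above (free-edge height) [100, 155] [101, 171]
4 flat near,mid [124, 68] [88, 132] above (free-edge height) [105, 185] [103, 168]
```

All four lids read as flat: the tops are an even grey and the standing areas are gone. Now I'll take the hand away and verify.

```bash
python3 -m pendant '[{"linear":[0,0,-4],"turn":[0,0,0],"hand":0},{"linear":[0,0,-8],"turn":[0,0,0],"hand":0},{"linear":[0,0,-12],"turn":[0,0,0],"hand":0},{"linear":[0,3,-16],"turn":[0,0,0],"hand":0},{"linear":[0,8,-19],"turn":[0,0,0],"hand":0},{"linear":[0,13,-19],"turn":[0,0,0],"hand":0},{"linear":[0,18,-19],"turn":[0,0,0],"hand":0},{"linear":[0,18,-19],"turn":[0,0,0],"hand":0},{"linear":[0,18,-19],"turn":[0,0,0],"hand":0}]' | grep -E "pos|ft"
python3 chk.py
python3 - <<'E'
from h import *
import cv2
o=cv2.imread("pics/top1.png",0);n=cv2.cvtColor(cams.capture("top"),cv2.COLOR_RGB2GRAY)
for nm,(x,y,w,h) in dict(salt=(280,166,17,14),timer=(288,218,24,24),can=(182,205,26,22),jar=(411,212,18,18)).items():
    m=cv2.matchTemplate(n[y-12:y+h+12,x-12:x+w+12],o[y:y+h,x:x+w],cv2.TM_CCOEFF_NORMED);_,s,_,l=cv2.minMaxLoc(m);print(nm,round(s,2),"shift px",l[0]-12,l[1]-12)
b=n[180:225,258:325];ys,xs=np.where(b>175);print("bright box",cv2.minAreaRect(np.c_[xs+258,ys+180].astype(np.float32)))
b=o[180:225,258:325];ys,xs=np.where(b>175);print("before",cv2.minAreaRect(np.c_[xs+258,ys+180].astype(np.float32)))
E
```

```text
tcp_pos: [0.5575, -0.2038, 0.2005]
ft_force: [-0.4, 0.1, 0.7]
1 flat near,mid [145, 130] [86, 125] above (free-edge height) [93, 170] [101, 96]
2 flat near,mid [138, 131] [87, 128] above (free-edge height) [96, 166] [109, 165]
3 flat near,mid [127, 129] [99, 130] above (free-edge height) [100, 152] [101, 169]
4 flat near,mid [124, 129] [88, 131] above (free-edge height) [105, 196] [103, 165]
salt 0.97 shift px 0 0
timer 1.0 shift px 0 0
can 1.0 shift px 0 0
jar 1.0 shift px 0 0
bright box ((291.0, 202.0), (44.0, 66.0), 90.0)
before ((295.5, 202.0), (44.0, 57.0), 90.0)
```

```bash
python3 -c "
from workcell import sign_off
print(sign_off())"
```

```text
the job is handed in; nothing more can be done
None
```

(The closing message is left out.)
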